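# Select the evening chant with the knurled dial and start the player

## Robot

A 7-joint arm with a two-finger parallel gripper is mounted at the origin on the work surface. World frame = base frame: x ahead of the robot, y to its left, z up, the work surface at z = 0. Lengths are in mm, angles in rad, forces in N, time in s.
With the tool pointing down it reaches from about 400 to 925 mm from the base axis. Payload 4.1 kg.
Tool frame: the origin (TCP) lies at the very end of the fingers, on their centre line; the grasp point (between the pads) lies 19 mm behind it; z points along the fingers, y is the line along which they close (so a half turn about z gives the same grasp; the last joint's range is limited). The gripper opens to 85 mm and grips with 20 to 120 N. Pads are 22 mm wide; open, the fingers measure 114 mm over their backs; the gripper's body (76 mm by 85 mm) begins 54 mm behind the grasp point. The pads swing forward as they close: fully open they stand 13 mm farther back than shut.
Start: joints at [-1.221, 0.398, 0.045, 1.537, -0.019, 1.207, -0.051], TCP at [282.01, 585.674, 231.347] pointing down, gripper open.
Joint ranges: [-2.82, 2.82], [-0.49, 2.23], [-1.37, 1.46], [0, 2.46], [-1.36, 4.5], [0.23, 2], [-2.94, 2.94]. Speed limits (rad/s): [2.57, 2.57, 3.14, 3.14, 3.14, 3.14, 3.14].

## Interface

Orientations are given as a unit quaternion [x, y, z, w].
In Python, from bench import ctrl gives the robot as it stands. The module is installed in compiled form; this text tells all that it offers.
- The arm moves only by the tool jog_arm, never from a script. Its argument "plan" is a list of rows, each a list of 6 numbers: the shift along the tool's x, y, z normalised to -1 to 1, where 1 is 0.12 m, then the turn, a rotation vector about the tool's x, y, z normalised to -1 to 1, where 1 is pi rad. In form: [[x, y, z, rx, ry, rz], ...]. A call has 1 to 12 rows; each row is the pose to reach, as a shift and turn from the pose commanded when the call began, along the tool's axes at that moment, turning the shorter way round; what a row does not reach only later rows make up. A row lasts 1/8 s, in which the tool goes at most 62.5 mm and 10.7 degrees, less where a joint would pass 70% of its speed; a pose out of reach is approached as far as the arm can. A call with a number of a shift or a turn outside -1 to 1 is refused whole. A call with a gripper value outside its range is refused whole. "fingers" is the closure, from 0 (fully open) to 1 (shut), set as the call begins (left out, the last holds). The fingers move at their own pace and stop on an object; "grip_force" is the grip in N (left out, the last holds). Time passes only in rows, so rows that repeat a pose let the fingers close. It gives the time, the measured TCP pose, the force, the opening and the grip force at its end, in the units of the state.
- ctrl.get_state(): the state, without advancing time (a new reading comes with each control period).
- ctrl.read_camera(name): name is "side" or "top"; returns (picture, depth): 420x560x3 uint8, red, green, blue; 420x560 float32, mm along the optical axis (not along the pixel's ray), 0 where there is no reading.
- ctrl.calibration(name): a dict with "fx", "fy", "cx", "cy" (pixels), "origin" and "attitude" of the camera in the world. Camera axes: x right, y up, looking along -z (the intrinsics and any distortion apply to the point x, -y, -z); pixel columns grow to the right and rows downward; lengths in mm; the calibration is good to about 2 mm. A picture is of the moment at which its call begins. calibration takes no time and is no camera call.
- ctrl.hand_in(): hands the job in; it is judged then, once.
The state is a dict: "t": time; "qpos": joint angles; "qvel": joint speeds; "joint_torque": joint torques, N m; "eef_pos": TCP position; "eef_rot": TCP orientation; "ft_force": force on the tool from outside, world axes, zero at the start; "ft_torque": the same for the moment, N m; "grip_width": finger opening in mm; "gripper_force": force on a finger pad.
Only numpy, scipy, OpenCV 4.12 (cv2) and the standard library are available. Lean on these libraries where they do the work, as an engineer would, in place of code of your own. Each camera call takes 0.05 s, during which the arm holds its last target. There are 200 camera calls.

## Task

Start the evening chant on the altar's chant player: with a fingertip, turn the big knurled dial clockwise until it clicks in with its pointer at the long mark, then press the long play key fully down and let it come up. Do not press the two small keys or lift or shove the player, and leave everything else on the altar as it stands.

Things in the scene. Friction and masses are not known exactly. Their poses are not given: they have to be found in the camera images.
- player: the chant player: wooden case on four rubber feet, loose, about 1.6 kg, 150 mm deep (x), 270 wide (y), flat deck on top 82 mm up. Origin: centre of its underside; x out of its back, away from the robot at yaw 0, y to its left, z up. On the deck: the dial on the left half (axis at x 0, y +55), three sprung keys on the right half, one long bar near the front edge, two small squares near the back
- dial_top (a point): centre of the dial's flat top face, on its turning axis, 100 mm above the altar. The dial is a flat round black disc, 94 mm across, its rim knurled with fine ridges, its top 18 mm and underside 2 mm above the deck; too wide for a gripper to span. It is turned by friction, on its top or at its rim
- pointer_tip (a point): outer end of the white pointer line on the dial's top face, 44 mm from the axis; turns with the dial
- long_mark (a point): middle of the long mark, a dark radial bar 21 mm long on the deck, 64.5 mm from the dial's axis, midway between the player's back (+x) and right (-y). Four 6 mm round dots, 58 mm from the axis, are the other marks, all 45 degrees apart; clockwise: dot at the left (+y), dot back-left, dot at the back (+x), LONG MARK back-right, dot at the right (-y)
- dial (a joint): dial angle, rad, growing clockwise from above: 0 = pointer at the first dot (player's +y), 0.785 and 1.571 the next two dots, 2.356 the long mark, 3.142 the last dot; stops 0.15 beyond the ends. Sprung detents at these five pull it in from about 0.35 either side; passing the crest between two takes about 0.04 N m (1.3 N at 30 mm from the axis); a fingertip pressing 5 to 8 N turns it. Starts in the second or third detent
- play (a joint): travel of the play key, m: 0 up, 0.005 fully down; sprung, 1.4 N to start it and 4.5 N fully down, then a firm stop; it comes up again when released
- play_top (a point): centre of the top face of the play key, the long bar key near the player's front edge on the right: 46 mm along the player's y by 24 mm along x, top 8 mm above the deck (90 mm above the altar)
- stop (a joint): travel of one of the two small square keys (16 x 16 mm, same springs and height as the play key), 70 mm behind the play key; 0 up, 0.005 down. Not to be pressed
- back (a joint): travel of the other small square key, 38 mm to the right of the first; 0 up, 0.005 down. Not to be pressed
- lion: resin lion figurine on a dark plinth 72 x 50 mm, 86 mm tall, loose, to the left of the player; origin at the centre of its underside
- bell: stainless hand bell standing mouth down, 68 mm in diameter, 92 mm tall with its handle, loose, to the right of the player; origin at the centre of its underside
- cup_a: small white offering cup, 54 mm in diameter, 34 mm tall, loose, in front of the player on the left; origin at the centre of its underside
- cup_b: the other offering cup, the same, in front of the player on the right
- jar: blue-and-white porcelain jar with lid, 100 mm in diameter, 131 mm tall, loose, in the row behind the player; origin at the centre of its underside
- canister: clear plastic canister with a white screw-top lid, 84 mm in diameter, 114 mm tall, loose, in the row behind the player; origin at the centre of its underside
- box: dark wooden box with a brass hook latch, 110 x 160 mm, 69 mm tall, loose, in the row behind the player; origin at the centre of its underside
There are look-alikes about, which are no part of the job. Leave any blue or turquoise look-alike of the cup_a alone.

How it is judged:
By the outcome, as a careful person would: the job done as asked, in the order asked, and still so for the second after the job is handed in, with the robot touching nothing.
It also fails if it takes over 45 s, if anything falls off the work surface, if the arm or the gripper's body presses on something with over 40 N, if the wrist force passes 120 N, or if a joint passes its speed limit or range.

## Working session

There is one attempt and no reset: what is moved stays moved. The work goes in short steps, Python scripts to look and compute and a tool call to move; the robot and the scene stay as the last step left them, time stands still between calls to the robot, and variables do not carry over. Pictures are saved under pics/ and viewed, at most 10 in all, crops included, and the job is handed in when it is done.

Besides the shell and the picture viewer there is one more tool, called as name(argument=value, ...) on one line, values as JSON. jog_arm: Moves the arm, as the interface text tells. Scaled input: -1 to 1 covers 0.12 m each way for a shift and pi rad each way for a turn. Its arguments: {"type":"object","properties":{"plan":{"type":"array"},"fingers":{"type":"number"},"grip_force":{"type":"number"}},"required":["plan"]}

```bash
mkdir -p pics; python3 - <<'E'
from bench import ctrl
import cv2,numpy as np
for n in("top","side"):
    p,d=ctrl.read_camera(n); np.savez(f"{n}.npz",p=p,d=d); cv2.imwrite(f"pics/{n}0.png",p[...,::-1]); print(n,ctrl.calibration(n))
s=ctrl.get_state(); print(s)
E
```

```text
top {'fx': 420.71021357408193, 'fy': 420.71021357408193, 'cx': 278.689843789861, 'cy': 207.25671451226995, 'origin': array([430.92186145,  66.64354984, 893.24021582]), 'attitude': array([-0.05668542,  0.07126486,  0.70473844, -0.70359919])}
side {'fx': 427.78982275718306, 'fy': 427.78982275718306, 'cx': 278.09320992049874, 'cy': 206.14302322222622, 'origin': array([  5.61903925, 572.60440494, 554.64879373]), 'attitude': array([-0.19860093,  0.45362193,  0.79869923, -0.34185429])}
{'t': 0.1, 'qpos': array([-1.22097377,  0.3991083 ,  0.04504789,  1.53775228, -0.01870542,
        1.20690274, -0.05068483]), 'qvel': array([ 5.03509400e-04, -1.53191833e-03,  9.52962662e-05, -2.46136256e-03,
        2.39308440e-03,  3.02612723e-04, -9.44806217e-04]), 'joint_torque': array([ 3.80042082e-03, -4.76260507e+01,  1.37026202e+00, -2.54946774e+01,
        1.19470671e-02,  5.05895092e-03, -7.49024053e-06]), 'eef_pos': array([281.77368579, 585.11882753, 230.37463544]), 'eef_rot': array([ 2.22476479e-01,  9.74937665e-01, -8.63953709e-04, -1.35484284e-04]), 'ft_force': array([ 0.48513117, -0.37894869,  0.28200527]), 'ft_torque': array([-0.04233305,  0.01796951, -0.01418754]), 'gripper_force': 0.0, 'grip_width': 85.3422847949884}
```

View pics/top0.png

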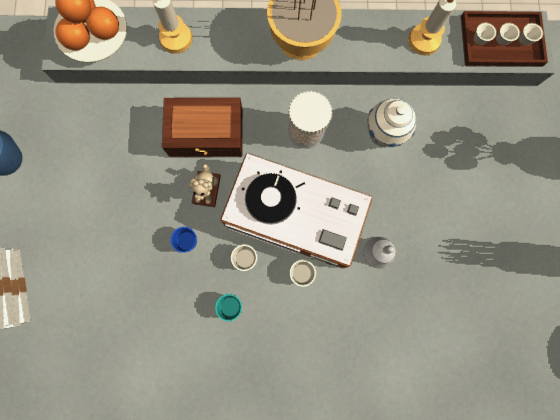

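View pics/side0.png

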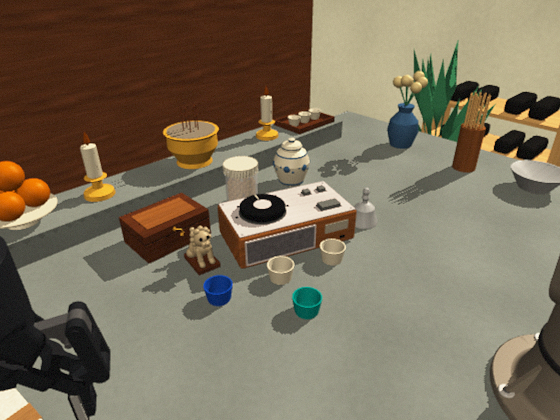

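The top view shows the player at about (297,210), dial at (271,197), play key at (333,239), small keys at (334,203) and (353,209), and long mark at (300,185). In the side view the dial is at (262,208) and the play key at (328,204). Next I'll take enlarged crops of both.

```bash
cat > h.py <<'E'
import numpy as np,cv2
from scipy.spatial.transform import Rotation as R
from bench import ctrl
def ray(n,u,v):
    c=ctrl.calibration(n); d=np.array([(u-c['cx'])/c['fx'],-(v-c['cy'])/c['fy'],-1.]); return np.array(c['origin']),R.from_quat(c['attitude']).apply(d)
def atz(n,u,v,z):
    o,d=ray(n,u,v); return o+d*(z-o[2])/d[2]
def tri(a,b):
    o1,d1=ray("top",*a);o2,d2=ray("side",*b)
    s=np.linalg.lstsq(np.c_[d1,-d2],o2-o1,rcond=None)[0]; p=o1+d1*s[0];q=o2+d2*s[1]; return (p+q)/2,np.linalg.norm(p-q)
def crop(p,u,v,w,h,k,f): cv2.imwrite(f,cv2.resize(p[v:v+h,u:u+w,::-1],None,fx=k,fy=k,interpolation=cv2.INTER_CUBIC))
E
python3 - <<'E'
from h import *
t=np.load("top.npz");s=np.load("side.npz")
crop(t['p'],215,150,160,120,5,"pics/tc.png"); crop(s['p'],212,170,150,100,5,"pics/sc.png")
E
```

```text
(no output)
```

View pics/tc.png

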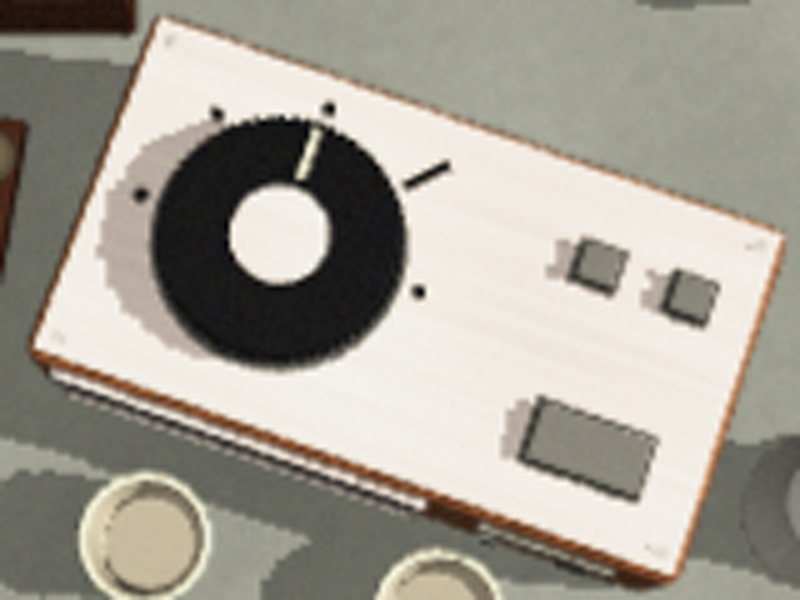

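View pics/sc.png

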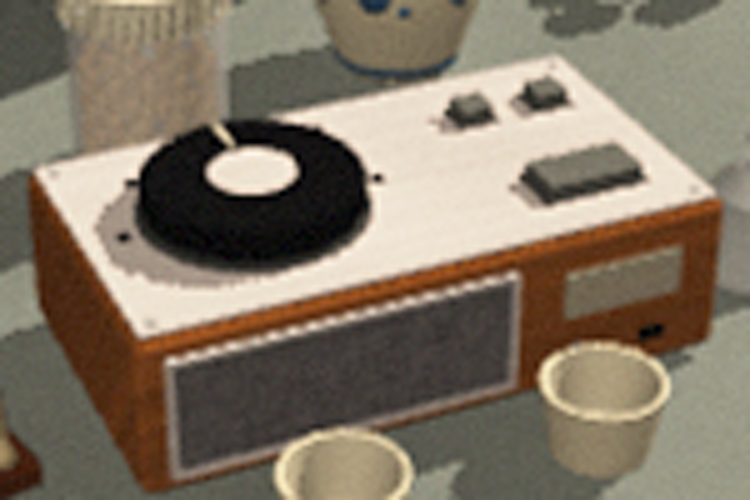

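The choice is clear: the pointer (crop 312,150) sits at the third dot (back, crop 329,108), and the long mark is at crop (428,174). The play key is the long bar (crop 590,447); the look-alikes, the two small squares, are at (598,265) and (690,298). So the dial needs one 45° step clockwise.

```bash
python3 - <<'E'
from h import *
T=lambda x,y:(x/5-.4+215,y/5-.4+150); S=lambda x,y:(x/5-.4+212,y/5-.4+170)
np.set_printoptions(precision=1,suppress=True)
C=tri(T(280,233),S(252,172)); K=tri(T(591,446),S(583,170)); print("dial",*C,atz("top",*T(280,233),100),"play",*K,atz("top",*T(591,446),90))
print("deck corners",[tri(T(*a),S(*b)) for a,b in (((162,17),(32,172)),((35,350),(140,345)),((785,235),(560,57)),((675,578),(720,200)))])
d={k:atz("top",*T(*p),82) for k,p in dict(left=(141,194),bl=(217,114),back=(329,108),long=(428,174),right=(419,292)).items()}
c=atz("top",*T(280,233),100)
for k,p in d.items():
    e=(p-c)[:2]; print(k,p,np.hypot(*e),np.degrees(np.arctan2(e[1],e[0])))
s=ctrl.get_state(); r=R.from_quat(s['eef_rot']); print(r.as_matrix())
E
```

```text
dial [597.5  64.9  99. ] 1.7729337645169605 [597.9  65.5 100. ] play [516.5 -55.2  85. ] 1.5155409326504818 [516.5 -54.   90. ]
deck corners [(array([690.5, 112.4,  79.3]), np.float64(1.4187631936634728)), (array([555.3, 160.7,  78. ]), np.float64(1.2524471853362986)), (array([ 600.6, -135.5,   80.2]), np.float64(2.173029161207628)), (array([466.2, -87.3,  78.1]), np.float64(1.366731012846693))]
left [617.4 120.3  82. ] 58.18075928159074 70.44976475055887
bl [650.   90.5  82. ] 57.823977850890806 25.648808137497106
back [652.6  45.9  82. ] 58.07361960913482 -19.669473245307397
long [625.6   6.8  82. ] 64.92451468516902 -64.70910113829653
right [578.1  10.9  82. ] 58.049037244395265 -109.96179036244634
[[-0.9  0.4 -0. ]
 [ 0.4  0.9 -0. ]
 [-0.  -0.  -1. ]]
```

jog_arm(plan=[[-0.42, -0.25, 0, 0, 0, 0], [-0.83, -0.5, 0, 0, 0, 0], [-0.83, -0.5, 0, 0, 0, 0]], fingers=1, grip_force=40)

```text
t: 0.48
eef_pos: [350.4, 482.8, 231.2]
eef_rot: [0.227, 0.974, -0.001, 0.001]
ft_force: [-0.3, 0.0, -0.0]
grip_width: 32.1
gripper_force: 0.0
```

jog_arm(plan=[[-0.42, -0.25, 0, 0, 0, 0], [-0.83, -0.5, 0, 0, 0, 0], [-0.83, -0.5, 0, 0, 0, 0]])

```text
t: 0.85
eef_pos: [412.8, 386.2, 231.2]
eef_rot: [0.227, 0.974, -0.001, 0.001]
ft_force: [-0.3, 0.5, 0.0]
grip_width: -0.1
gripper_force: 0.0
```

jog_arm(plan=[[-0.42, -0.25, 0, 0, 0, 0], [-0.83, -0.5, 0, 0, 0, 0], [-0.83, -0.5, 0, 0, 0, 0]])

```text
t: 1.23
eef_pos: [475.7, 289.5, 231.3]
eef_rot: [0.227, 0.974, -0.001, 0.001]
ft_force: [0.1, -0.5, 0.6]
grip_width: 0.1
gripper_force: 0.0
```

jog_arm(plan=[[-0.42, -0.25, 0, 0, 0, 0], [-0.83, -0.5, 0, 0, 0, 0], [-0.83, -0.5, 0, 0, 0, 0]])

```text
t: 1.6
eef_pos: [538.8, 192.9, 231.2]
eef_rot: [0.226, 0.974, -0.001, 0.001]
ft_force: [0.0, 0.1, 0.3]
grip_width: -0.1
gripper_force: 0.0
```

jog_arm(plan=[[-0.42, -0.25, 0, 0, 0, 0], [-0.83, -0.5, 0, 0, 0, 0], [-0.83, -0.5, 0.2, 0, 0, 0], [-0.83, -0.5, 0.4, 0, 0, 0], [-0.83, -0.5, 0.4, 0, 0, 0]])

```text
t: 2.22
eef_pos: [598.5, 102.4, 181.0]
eef_rot: [0.221, 0.975, -0.0, -0.003]
ft_force: [-0.0, 1.1, 0.1]
grip_width: -0.1
gripper_force: 0.0
```

jog_arm(plan=[[0, 0, 0.2, 0, 0, 0], [0, 0, 0.4, 0, 0, 0], [0, 0, 0.55, 0, 0, 0], [0, 0, 0.55, 0, 0, 0], [0, 0, 0.55, 0, 0, 0]])

```text
t: 2.85
eef_pos: [601.4, 99.9, 118.3]
eef_rot: [0.222, 0.975, 0.0, 0.001]
ft_force: [-0.9, -0.2, 0.4]
grip_width: 0.2
gripper_force: 0.0
```

```bash
python3 - <<'E'
from h import *
s=ctrl.get_state(); M=R.from_quat(s['eef_rot']).as_matrix(); np.set_printoptions(precision=3,suppress=True)
print(s['eef_pos'],M,s['ft_force'])
c=np.array([598,65.3])
p=s['eef_pos'][:2]
for a in range(90,25,-6):
    w=c+33*np.array([np.cos(np.radians(a)),np.sin(np.radians(a))])-p
    print(a,w,np.append(w,0)@M[:,:2]/120)
p,d=ctrl.read_camera("top"); crop(p,215,150,160,120,5,"pics/t1.png")
E
```

```text
[601.355  99.872 118.336] [[-0.901  0.433  0.002]
 [ 0.433  0.901  0.001]
 [-0.001  0.001 -1.   ]] [-0.875 -0.215  0.45 ]
90 [-3.355 -1.572] [ 0.02  -0.024]
84 [ 0.094 -1.753] [-0.007 -0.013]
78 [ 3.506 -2.293] [-0.035 -0.005]
72 [ 6.843 -3.187] [-0.063  0.001]
66 [10.067 -4.425] [-0.092  0.003]
60 [13.145 -5.993] [-0.12   0.002]
54 [16.042 -7.874] [-0.149 -0.001]
48 [ 18.726 -10.048] [-0.177 -0.008]
42 [ 21.169 -12.491] [-0.204 -0.017]
36 [ 23.343 -15.175] [-0.23 -0.03]
30 [ 25.224 -18.072] [-0.255 -0.045]
```

View pics/t1.png

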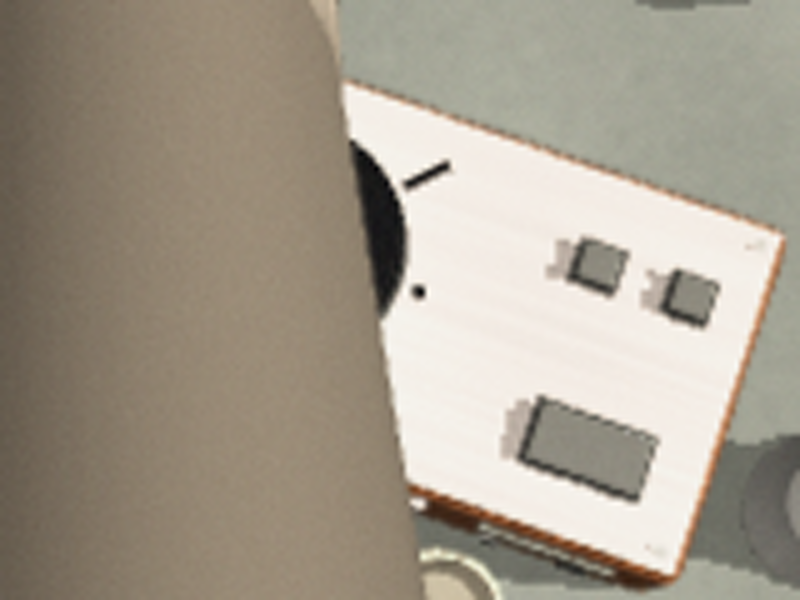

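The arm hides the dial from the top camera, and the player hasn't moved. I'll descend gently and watch the force.

jog_arm(plan=[[0.02, -0.02, 0.06, 0, 0, 0], [0.02, -0.02, 0.11, 0, 0, 0], [0.02, -0.02, 0.12, 0, 0, 0], [0.02, -0.02, 0.13, 0, 0, 0], [0.02, -0.02, 0.13, 0, 0, 0]])

```text
t: 3.52
eef_pos: [597.4, 98.2, 101.7]
eef_rot: [0.223, 0.975, 0.0, 0.0]
ft_force: [-0.2, 0.5, 0.3]
grip_width: 0.2
gripper_force: 0.0
```

jog_arm(plan=[[0, 0, 0.008, 0, 0, 0], [0, 0, 0.008, 0, 0, 0]])

```text
t: 3.78
eef_pos: [597.4, 98.2, 100.8]
eef_rot: [0.222, 0.975, 0.0, 0.0]
ft_force: [0.5, 0.1, -0.8]
grip_width: -0.3
gripper_force: 0.0
```

jog_arm(plan=[[0, 0, 0.01, 0, 0, 0], [0, 0, 0.01, 0, 0, 0], [0, 0, 0.01, 0, 0, 0]])

```text
t: 4.15
eef_pos: [597.8, 98.3, 100.1]
eef_rot: [0.223, 0.975, 0.0, 0.0]
ft_force: [-0.6, 0.2, 4.0]
grip_width: -0.6
gripper_force: 2.1
```

jog_arm(plan=[[0, 0, 0.004, 0, 0, 0], [0, 0, 0.004, 0, 0, 0], [0, 0, 0.004, 0, 0, 0]])

```text
t: 4.53
eef_pos: [598.0, 98.3, 100.1]
eef_rot: [0.223, 0.975, 0.0, 0.001]
ft_force: [-0.4, -0.9, 6.7]
grip_width: -0.4
gripper_force: 3.4
```

jog_arm(plan=[[-0.013, 0.006, 0, 0, 0, 0], [-0.027, 0.011, 0, 0, 0, 0], [-0.041, 0.015, 0, 0, 0, 0], [-0.055, 0.019, 0, 0, 0, 0], [-0.069, 0.022, 0, 0, 0, 0], [-0.083, 0.025, 0, 0, 0, 0], [-0.097, 0.026, 0, 0, 0, 0], [-0.112, 0.027, 0, 0, 0, 0]])

```text
t: 5.52
eef_pos: [611.3, 95.5, 100.0]
eef_rot: [0.223, 0.975, 0.0, 0.0]
ft_force: [-2.0, -0.8, 7.0]
grip_width: 0.2
gripper_force: 3.4
```

jog_arm(plan=[[-0.014, 0, 0, 0, 0, 0], [-0.028, -0.001, 0, 0, 0, 0], [-0.042, -0.002, 0, 0, 0, 0], [-0.057, -0.004, 0, 0, 0, 0], [-0.071, -0.007, 0, 0, 0, 0], [-0.085, -0.011, 0, 0, 0, 0], [-0.098, -0.015, 0, 0, 0, 0], [-0.098, -0.015, 0, 0, 0, 0]])

```text
t: 6.52
eef_pos: [621.7, 88.5, 100.1]
eef_rot: [0.223, 0.975, 0.0, 0.001]
ft_force: [-0.3, -0.7, 5.9]
grip_width: 0.2
gripper_force: 2.9
```

jog_arm(plan=[[0, 0, -0.03, 0, 0, 0], [0, 0, -0.2, 0, 0, 0], [0, 0, -0.4, 0, 0, 0], [0, 0, -0.4, 0, 0, 0]])

```text
t: 7.02
eef_pos: [621.7, 88.7, 148.5]
eef_rot: [0.222, 0.975, 0.001, 0.001]
ft_force: [0.9, -0.3, 0.1]
grip_width: -0.1
gripper_force: 0.0
```

```bash
python3 - <<'E'
from h import *
a,_=ctrl.read_camera("top"); b,_=ctrl.read_camera("side")
A=cv2.resize(a[150:270,215:375],None,fx=2.5,fy=2.5,interpolation=2);B=cv2.resize(b[170:270,212:372],None,fx=2.5*1.0,fy=3,interpolation=2)
cv2.imwrite("pics/t2.png",np.hstack([A,B])[...,::-1])
E
```

```text
(no output)
```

View pics/t2.png

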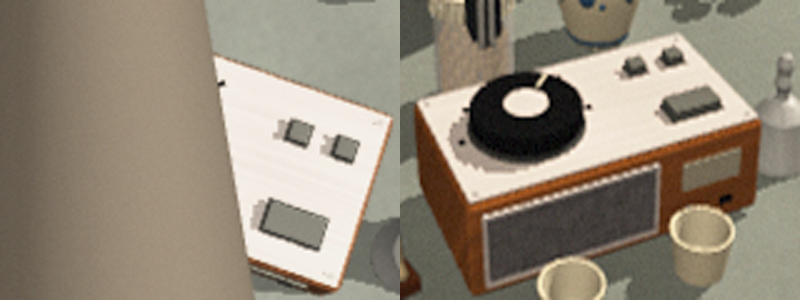

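jog_arm(plan=[[0.07, -0.36, 0, 0, 0, 0], [0.14, -0.73, 0, 0, 0, 0], [0.14, -0.73, 0, 0, 0, 0]])

```text
t: 7.5
eef_pos: [564.3, 12.7, 145.6]
eef_rot: [0.225, 0.974, -0.001, -0.002]
ft_force: [-0.0, 0.5, 0.1]
grip_width: -0.1
gripper_force: 0.0
```

jog_arm(plan=[[0.07, -0.36, 0, 0, 0, 0], [0.135, -0.73, 0, 0, 0, 0], [0.135, -0.73, 0, 0, 0, 0], [0.135, -0.73, 0, 0, 0, 0], [0.135, -0.73, 0, 0, 0, 0]])

```text
t: 8.12
eef_pos: [515.7, -53.4, 146.7]
eef_rot: [0.221, 0.975, 0.0, -0.0]
ft_force: [0.8, 0.0, -0.5]
grip_width: 0.3
gripper_force: 0.0
```

```bash
python3 - <<'E'
from h import *
a,_=ctrl.read_camera("top"); b,_=ctrl.read_camera("side")
A=cv2.resize(a[150:270,215:375],None,fx=2.5,fy=2.5,interpolation=2);B=cv2.resize(b[150:270,212:372],None,fx=2.5,fy=2.5,interpolation=2)
cv2.imwrite("pics/t3.png",np.hstack([A,B])[...,::-1])
q=atz("side",143/2.5+211.7,78/3+169.7,100); e=q[:2]-[598,65.3]; print(e,np.hypot(*e),np.degrees(np.arctan2(e[1],e[0])))
s=ctrl.get_state(); M=R.from_quat(s['eef_rot']).as_matrix(); print(s['eef_pos'],(np.array([516.5,-54.5,90])-s['eef_pos'])@M/120)
E
```

```text
[ 13.70232036 -34.35142002] 36.98342385763835 -68.2536068100958
[515.51122407 -53.74191559 146.81210294] [-0.0102545  -0.00219053  0.47343192]
```

View pics/t3.png

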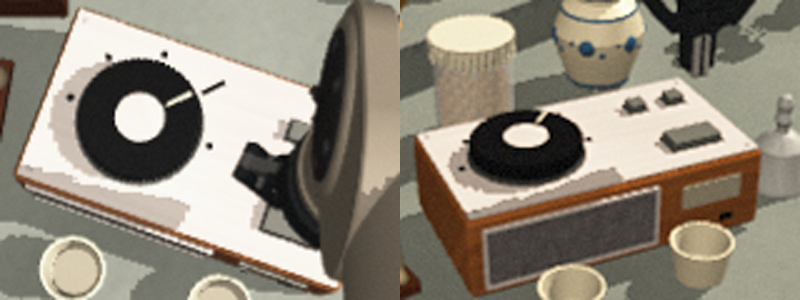

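The pointer now lines up with the long mark, and the player hasn't moved. Next is pressing the play key.

jog_arm(plan=[[-0.01, 0, 0.15, 0, 0, 0], [-0.01, 0, 0.3, 0, 0, 0], [-0.01, 0, 0.42, 0, 0, 0], [-0.01, 0, 0.44, 0, 0, 0], [-0.01, 0, 0.44, 0, 0, 0]])

```text
t: 8.85
eef_pos: [516.3, -55.4, 94.4]
eef_rot: [0.222, 0.975, 0.0, 0.0]
ft_force: [1.4, 0.2, 0.5]
grip_width: -0.1
gripper_force: 0.0
```

jog_arm(plan=[[0, 0, 0.02, 0, 0, 0], [0, 0, 0.04, 0, 0, 0], [0, 0, 0.055, 0, 0, 0], [0, 0, 0.065, 0, 0, 0], [0, 0, 0.07, 0, 0, 0], [0, 0, 0.07, 0, 0, 0], [0, 0, 0.07, 0, 0, 0]])

```text
t: 9.72
eef_pos: [516.5, -55.5, 86.1]
eef_rot: [0.222, 0.975, 0.0, 0.0]
ft_force: [-0.3, 0.5, 3.7]
grip_width: -0.2
gripper_force: 1.8
```

jog_arm(plan=[[0, 0, 0.01, 0, 0, 0], [0, 0, 0.02, 0, 0, 0], [0, 0, 0.02, 0, 0, 0], [0, 0, 0.02, 0, 0, 0]])

```text
t: 10.22
eef_pos: [516.5, -55.5, 84.9]
eef_rot: [0.223, 0.975, 0.0, 0.0]
ft_force: [-2.5, 1.1, 14.0]
grip_width: 0.1
gripper_force: 7.1
```

The key is on its firm stop: z is 84.9 mm and the force is 14 N. Now I'll release it and lift clear.

jog_arm(plan=[[0, 0, -0.03, 0, 0, 0], [0, 0, -0.08, 0, 0, 0], [0, 0, -0.3, 0, 0, 0], [0, 0, -0.6, 0, 0, 0], [0, 0, -0.9, 0, 0, 0], [0, 0, -0.9, 0, 0, 0]])

```text
t: 10.98
eef_pos: [517.3, -55.7, 193.6]
eef_rot: [0.223, 0.975, 0.001, 0.002]
ft_force: [-0.1, 0.5, 0.2]
grip_width: 0.2
gripper_force: 0.0
```

jog_arm(plan=[[0.2, -0.4, 0, 0, 0, 0], [0.4, -0.8, 0, 0, 0, 0], [0.4, -0.8, 0, 0, 0, 0], [0.4, -0.8, 0, 0, 0, 0], [0.4, -0.8, 0, 0, 0, 0]])

```text
t: 11.6
eef_pos: [431.8, -120.1, 191.1]
eef_rot: [0.221, 0.975, -0.0, -0.0]
ft_force: [0.4, -0.1, -0.0]
grip_width: -0.2
gripper_force: 0.0
```

```bash
python3 - <<'E'
from h import *
a,_=ctrl.read_camera("top"); b,_=ctrl.read_camera("side")
A=cv2.resize(a[150:270,215:375],None,fx=2.5,fy=2.5,interpolation=2);B=cv2.resize(b[150:270,212:372],None,fx=2.5,fy=2.5,interpolation=2)
cv2.imwrite("pics/t4.png",np.hstack([A,B])[...,::-1])
E
```

```text
(no output)
```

View pics/t4.png

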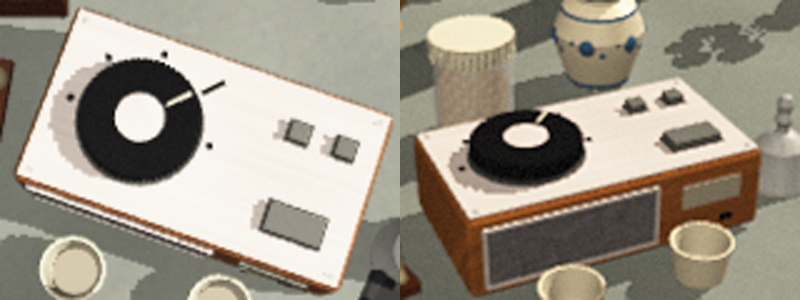

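The picture shows the pointer at the long mark (left half, 178,99 to 213,87), the play key back up (293,225), and the player and everything else in view where they stood.

```bash
python3 -c "
from bench import ctrl
print(ctrl.hand_in())"
```

```text
the job is handed in; nothing more can be done
None
```

The job is handed in: I turned the dial one 45° step clockwise to the long mark, then pressed the play key to its stop and let it come up; the last pictures showed the player unmoved and nothing in view around it disturbed.

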